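Select the filter on the bench photometer and start the reading

TASK

On the photometer, push the upright tab of the filter turret round with a fingertip until it points at the label disc with three dots, and leave it there; then press the read key all the way down and let it come back up. Only push: do not lift the turret off its seat, do not press the key before the tab points at the three dots, and leave the bottles and the other things where they stand.

Things in the scene. Friction and masses are not known exactly. Their poses are not given: they have to be found in the camera images.
- photometer: Bench photometer: white flat box 280 x 280 mm fixed on the table, deck (top) 75 mm above it. Origin: centre of its underside; x points from the key side to the label side, z up. Turret axis at local x +15 mm, y 0; label discs on an arc of radius 98 mm about it, at +-0.7 and +-1.4 rad from local +x; read key at local x -100 mm, y 0. Vial and cuvette block stand in the key-side corners.
- turret_axis (a point): Point on the turret's vertical axis, at deck height.
- turret (a joint): Turn of the filter turret, rad: 0 when the tab points along the photometer's +x, growing counter-clockwise from above; stops at +-1.85. No clicks: friction (0.12 N m, about 2 N at the tab) holds it where it is left. Black disc of radius 52 mm, top 16 mm above the deck; hub radius 16 mm, up to 38 mm; one upright radial tab of bare aluminium with a dark line on top.
- tab_mid (a point): Point on the tab's top edge, 46 mm above the deck and 55 mm from the turret axis. The tab is a radial fin 10 mm thick, from the hub out to 76 mm from the axis, solid from 5 to 46 mm above the deck.
- tab_aim (a point): The point the tab points at: straight out along the tab, 98 mm from the turret axis (the radius of the label discs), 3 mm above the deck. It turns with the turret and comes over a label disc's centre when the tab points at that disc.
- turret_seat (a joint): How far the turret is lifted off its seat, in m: 0 seated, up to 0.02. The turret is held down only by its weight (about 0.5 kg).
- label_1: Round white label disc, 42 mm across, 3 mm thick, fixed on the photometer's deck, with one black dot flat on its top; origin at the centre of its underside (on the deck). Which of the four label places it occupies differs from run to run.
- label_2: Round white label disc, 42 mm across, 3 mm thick, fixed on the photometer's deck, with two black dots in a row flat on its top; origin at the centre of its underside (on the deck). Which of the four label places it occupies differs from run to run.
- label_3: Round white label disc, 42 mm across, 3 mm thick, fixed on the photometer's deck, with three black dots in a triangle flat on its top; origin at the centre of its underside (on the deck). Which of the four label places it occupies differs from run to run. This is the one wanted.
- label_4: Round white label disc, 42 mm across, 3 mm thick, fixed on the photometer's deck, with four black dots in a square flat on its top; origin at the centre of its underside (on the deck). Which of the four label places it occupies differs from run to run.
- read_key (a joint): How far the read key is pressed, in m: 0 up, 0.006 fully down; springs back. Fully down takes about 5 N.
- read_key_top (a point): Centre of the top of the read key, a white round push button 26 mm across in a grey round housing 42 mm across and 12 mm high on the deck; the top stands 18 mm above the deck and is flush with the housing when fully down; pressed straight down.
- bottle_a: Specimen bottle, bystander: square 46 x 46 mm, 123 mm tall with its round cap, loose, 0.14 kg; origin at the centre of its underside.
- bottle_b: Specimen bottle, bystander: square 46 x 46 mm, 123 mm tall with its round cap, loose, 0.14 kg; origin at the centre of its underside.
- bottle_c: Specimen bottle, bystander: square 46 x 46 mm, 123 mm tall with its round cap, loose, 0.14 kg; origin at the centre of its underside.
- label_roll: Roll of paper labels, bystander: a ring 68 mm across, 30 mm high, loose on the table; origin at the centre of its underside.
- vial: Small amber vial, bystander: 25 mm across, 50 mm tall, loose on the photometer's deck in a corner on the key side; origin at the centre of its underside.
- cuvette_block: White block with a clear cuvette, bystander: 34 x 34 mm, 44 mm tall, loose on the photometer's deck in the other corner on the key side; origin at the centre of its underside.

How it is judged:
By the outcome, as a careful person would: the job done as asked, in the order asked, and still so for the second after the job is handed in, with the robot touching nothing.
It also fails if it takes over 48 s, if anything falls off the work surface, if the arm or the gripper's body presses on something with over 40 N, if the wrist force passes 120 N, or if a joint passes its speed limit or range.

ROBOT

A 6-joint arm with a two-finger parallel gripper is mounted at the origin on the work surface. World frame = base frame: x ahead of the robot, y to its left, z up, the work surface at z = 0. Lengths are in m, angles in rad, forces in N, time in s.
With the tool pointing down it reaches from about 0.225 to 0.875 m from the base axis. Payload 3.4 kg.
Tool frame: the origin (TCP) lies midway between the tips of the shut fingers; the grasp point (between the pads) lies 19 mm behind it; x points along the fingers, z is the direction in which the jaws open and shut, and the axes are right-handed (so a half turn about x gives the same grasp; the last joint's range is limited). The gripper opens to 85 mm and grips with 20 to 120 N. Pads are 22 mm wide; open, the fingers measure 114 mm over their backs; the gripper's body (76 mm by 85 mm) begins 54 mm behind the grasp point. The pads swing forward as they close: fully open they stand 13 mm farther back than shut.
Start: joints at [1.184, 0.276, 1.505, -0, 1.361, -0.121], TCP at [0.151, 0.555, 0.231] pointing down, gripper open.
Joint ranges: [-2.89, 2.89], [-0.75, 2.08], [0.22, 2.7], [-1.18, 4.32], [0.11, 2.71], [-2.7, 2.7]. Speed limits (rad/s): [2.57, 2.57, 3.14, 3.14, 3.14, 3.14].

INTERFACE

Orientations are given as a unit quaternion [w, x, y, z].
In Python, from rig import manip, eyes gives the robot as it stands. The module is installed in compiled form; this text tells all that it offers.
- The arm moves only by the shell command python3 -m crank 'ROWS' [FORCE]. ROWS is JSON, a list of rows, each a list of 7 numbers: the shift along the tool's x, y, z in cm, then the turn, a rotation vector about the tool's x, y, z in degrees, then the finger opening in cm, from 0 to 8.54. A call has 1 to 5 rows; each row is the pose to reach, as a shift and turn from the pose commanded when the call began, along the tool's axes at that moment; what a row does not reach only later rows make up. A row lasts 1/8 s, in which the tool goes at most 62.5 mm and 10.7 degrees, less where a joint would pass 70% of its speed; a pose out of reach is approached as far as the arm can. A call with a gripper value outside its range is refused whole. The fingers move at their own pace and stop on an object; FORCE is the grip in N (left out, the last holds). Time passes only in rows, so rows that repeat a pose let the fingers close. It gives the time, the measured TCP pose, the force and the opening at its end, in the units of the state.
- manip.get_state(): the state, without advancing time (a new reading comes with each control period).
- eyes.get_image(name): name is "scene" or "side" or "wrist"; returns a dict with "color" (480x640x3 uint8, blue, green, red), "z_map" (480x640 float32, m along the optical axis (not along the pixel's ray), 0 where there is no reading), "vertical_fov" (degrees; the focal length in pixels is half the picture's height over the tangent of half this angle, whatever the lens; pixels are square), "cx", "cy" (the principal point, pixels), "dist" ([k1, k2, p1, p2, k3] as OpenCV has them; the pictures are not rectified), "eye" and "attitude" of the camera in the world. Camera axes: x right, y up, looking along -z (the intrinsics and any distortion apply to the point x, -y, -z); pixel columns grow to the right and rows downward; lengths in m; the calibration is good to about 2 mm. A picture is of the moment at which its call begins.
- manip.sign_off(): hands the job in, once; it reports no verdict.
The state is a dict: "clock": time; "qpos": joint angles; "qd": joint speeds; "effort": joint torques, N m; "position": TCP position; "ee_rot": TCP orientation; "contact_force": force on the tool from outside, world axes, zero at the start; "moment": the same for the moment, N m; "width": finger opening in m.
Only numpy, scipy, OpenCV 4.12 (cv2) and the standard library are available. Lean on these libraries where they do the work, as an engineer would, in place of code of your own. Each camera call takes 0.05 s, during which the arm holds its last target.

## Working session

There is one attempt and no reset: what is moved stays moved. The work goes in short steps, Python scripts to look and compute and a shell command to move; the robot and the scene stay as the last step left them, time stands still between calls to the robot, and variables do not carry over. Pictures are saved under pics/ and viewed, and the job is handed in when it is done.

```bash
mkdir -p pics; cat > h.py <<'E'
import numpy as np, cv2, pickle
from scipy.spatial.transform import Rotation as R
from rig import manip, eyes
def q2R(q): return R.from_quat([q[1],q[2],q[3],q[0]]).as_matrix()
def grab(n,tag):
    d=eyes.get_image(n); cv2.imwrite(f'pics/{tag}.png',d['color']); pickle.dump(d,open(f'pics/{tag}.pkl','wb')); return d
def load(tag): return pickle.load(open(f'pics/{tag}.pkl','rb'))
def K(d):
    f=240/np.tan(np.radians(d['vertical_fov'])/2); return np.array([[f,0,d['cx']],[0,f,d['cy']],[0,0,1]])
def att(d):
    a=np.array(d['attitude']); return q2R(a) if a.size==4 else a.reshape(3,3)
def ray(d,u,v):
    p=cv2.undistortPoints(np.array([[[u,v]]],float),K(d),np.array(d['dist'],float))[0,0]
    return att(d)@np.array([p[0],-p[1],-1.0])
def atz(d,u,v,z):
    r=ray(d,u,v); e=np.array(d['eye']); return e+r*(z-e[2])/r[2]
def atd(d,u,v):
    z=d['z_map'][int(round(v)),int(round(u))]; return np.array(d['eye'])+ray(d,u,v)*z
def proj(d,P):
    c=att(d).T@(np.array(P)-np.array(d['eye'])); c=np.array([c[0],-c[1],-c[2]])
    return cv2.projectPoints(c.reshape(1,1,3),np.zeros(3),np.zeros(3),K(d),np.array(d['dist'],float))[0].ravel()
E
python3 - <<'E'
from h import *
s=manip.get_state(); print(s)
for n in('scene','side','wrist'):
    d=grab(n,n+'0'); print(n,d['eye'],d['attitude'],d['vertical_fov'])
E
```

```text
{'clock': 0.0, 'qpos': array([ 1.18397789e+00,  2.76578655e-01,  1.50612872e+00, -3.69333578e-05,
        1.36069322e+00, -1.21009172e-01]), 'qd': array([-0.00036943,  0.00121521,  0.00069188, -0.00066758, -0.00158491,
       -0.00126293]), 'effort': array([-1.89178507e-03, -4.16754842e+01, -2.45801747e+01, -3.77747847e-04,
        1.10471903e-02,  4.82787527e-06]), 'position': array([0.15086963, 0.55430807, 0.23045078]), 'ee_rot': array([ 0.561301  , -0.42967069,  0.56239011,  0.42900076]), 'contact_force': array([0.76318135, 0.0847582 , 0.01209072]), 'moment': array([-0.03200993,  0.06046877, -0.00312805]), 'width': 0.0855907986615255}
scene [0.99479724 0.02301071 0.75842591] [0.70796767 0.20474245 0.19664719 0.64667781] 57.163531802119685
side [0.43231705 0.70862422 0.56070428] [-0.07031993 -0.04894544  0.46379191  0.88179165] 51.53218233671153
wrist [0.06917422 0.57661421 0.37293003] [ 0.78363819 -0.13091415 -0.09946788  0.59906495] 64.7125533408103
```

View pics/scene0.png

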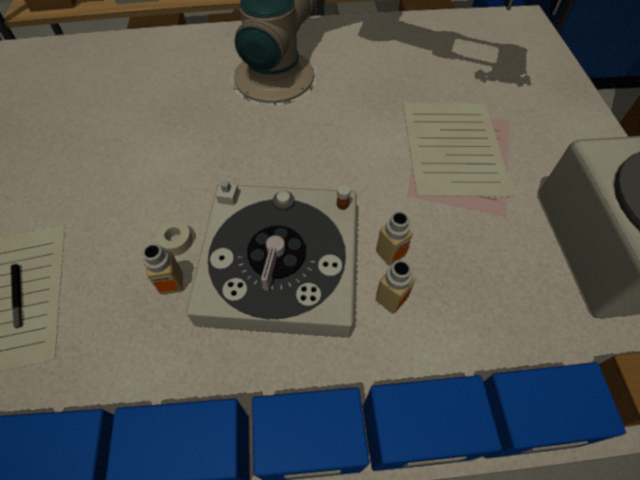

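View pics/side0.png

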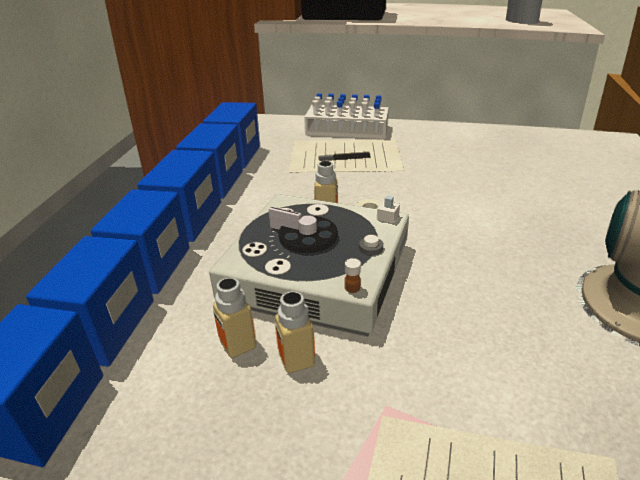

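View pics/wrist0.png

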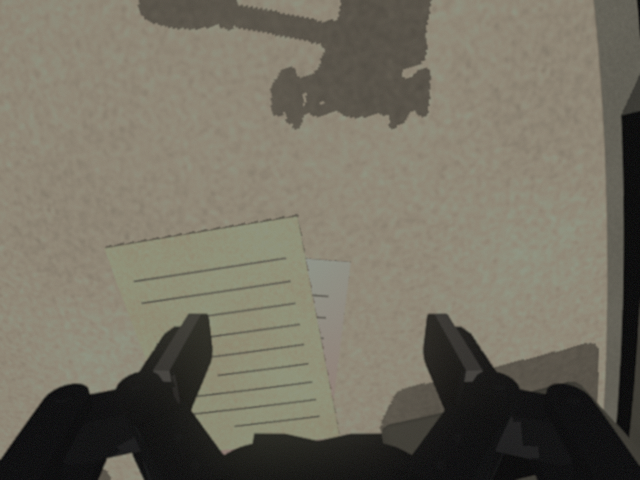

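```bash
python3 - <<'E'
from h import *
d=load('scene0')
cv2.imwrite('pics/crop.png',cv2.resize(d['color'][175:340,180:365],None,fx=4,fy=3.6,interpolation=cv2.INTER_CUBIC))
d=load('side0')
cv2.imwrite('pics/crop2.png',cv2.resize(d['color'][190:310,210:410],None,fx=4,fy=4,interpolation=cv2.INTER_CUBIC))
E
```

```text
(no output)
```

View pics/crop.png

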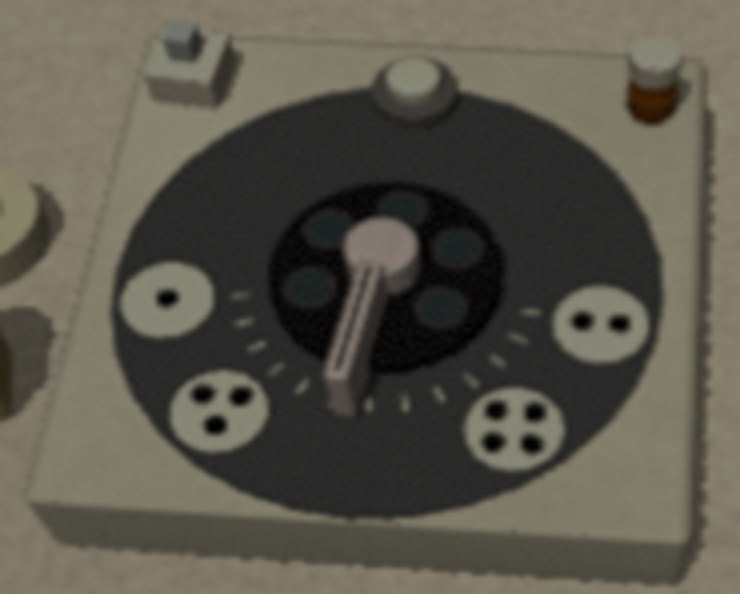

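View pics/crop2.png

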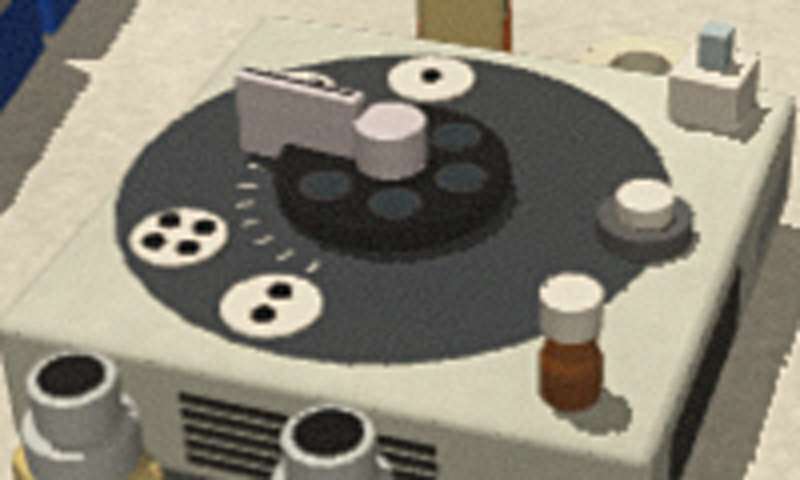

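```bash
cat > fit.py <<'E'
from h import *
from scipy.optimize import least_squares
A=[-1.4,-.7,.7,1.4]
L={k:[.015+.098*np.cos(a),.098*np.sin(a),.078] for k,a in zip('1342',A)}
L['hub']=[.015,0,.113]; L['key']=[-.1,0,.093]
obs={'scene0':{'1':(221.75,258.3),'3':(234.5,289.2),'4':(308.5,294.2),'2':(330,265),'hub':(275,242.2),'key':(283.25,196.7)},
'side0':{'1':(317.75,209.75),'4':(254.5,249.25),'2':(278,266.5),'hub':(307.5,220),'key':(371.25,240.75)}}
def W(p,l): c,s=np.cos(p[2]),np.sin(p[2]); return np.array([p[0]+c*l[0]-s*l[1],p[1]+s*l[0]+c*l[1],l[2]])
def fit(names):
    def f(p):
        return np.concatenate([proj(load(n),W(p,L[k]))-np.array(uv) for n in names for k,uv in obs[n].items()])
    r=least_squares(f,[.5,0,0]); return r.x,np.abs(r.fun).max()
if __name__=='__main__':
    for n in (['scene0'],['side0'],['scene0','side0']):
        p,e=fit(n); print(n,p.round(4),e)
    print('axis',W(p,L['hub']),'key',W(p,L['key']))
    ax=W(p,L['hub'])
    for n,u,v in(('scene0',264,279),('scene0',273,249.4),('side0',270,208)):
        q=atz(load(n),u,v,.121); w=q-ax; print(q,np.hypot(w[0],w[1]),np.arctan2(w[1],w[0])-p[2])
    d=load('side0')
    for n,c in(('scene0',{'capB1':(400,220),'capB2':(401,270),'capA':(152,252)}),('side0',{'1':(230,285),'2':(292,300),'3':(325,167)})):
        for k,(u,v) in c.items(): print(n,k,atz(load(n),u,v,.123).round(3))
E
python3 fit.py
```

```text
['scene0'] [ 0.5813 -0.0098 -0.1645] 0.8324893520081957
['side0'] [ 0.5792 -0.0069 -0.1631] 0.3720691692633693
['scene0', 'side0'] [ 0.5804 -0.0093 -0.1635] 1.0385054141542014
axis [ 0.59520613 -0.0117173   0.113     ] key [0.48174002 0.00700283 0.093     ]
[ 0.66741056 -0.03242732  0.121     ] 0.07511580885696158 -0.11581459739441055
[ 0.61327542 -0.01566067  0.121     ] 0.018494583045718365 -0.05135547705208321
[ 0.66526284 -0.0282116   0.121     ] 0.07197225190421734 -0.06771945564946993
scene0 capB1 [0.576 0.208 0.123]
scene0 capB2 [0.673 0.19  0.123]
scene0 capA [ 0.6   -0.22   0.123]
side0 1 [0.665 0.194 0.123]
side0 2 [0.57  0.213 0.123]
side0 3 [ 0.596 -0.202  0.123]
```

```bash
cat > mv.py <<'E'
from h import *
import sys
# usage: mv.py x y z [yaw of tool y axis]: shift in tool axes from current measured pose
s=manip.get_state(); M=q2R(s['ee_rot']); t=np.array([float(a) for a in sys.argv[1:4]])
print('clock',s['clock'],'pos',s['position'].round(4),'F',s['contact_force'].round(1),'w',s['width'].round(4))
print('tool x',M[:,0].round(3),'y',M[:,1].round(3),'z',M[:,2].round(3),'yaw_y',np.arctan2(M[1,1],M[0,1]).round(3),'q6',s['qpos'].round(2))
print('shift cm',(M.T@(t-s['position'])*100).round(2))
if len(sys.argv)>4:
    a=float(sys.argv[4]); y=np.array([np.cos(a),np.sin(a),0]);x=np.array([0,0,-1.]);z=np.cross(x,y)
    T=np.column_stack([x,y,z]); print('rotvec deg',np.degrees(R.from_matrix(M.T@T).as_rotvec()).round(2))
E
python3 mv.py .66 .0065 .231 -2.136;python3 mv.py .66 .0065 .231 1.005
```

```text
Traceback (most recent call last):
  File "mv.py", line 5, in <module>
    print('clock',s['clock'],'pos',s['position'].round(4),'F',s['contact_force'].round(1),'w',s['width'].round(4))
                                                                                              ^^^^^^^^^^^^^^^^
AttributeError: 'float' object has no attribute 'round'
Traceback (most recent call last):
  File "mv.py", line 5, in <module>
    print('clock',s['clock'],'pos',s['position'].round(4),'F',s['contact_force'].round(1),'w',s['width'].round(4))
                                                                                              ^^^^^^^^^^^^^^^^
AttributeError: 'float' object has no attribute 'round'
```

```bash
sed -i "s/s\['width'\].round(4)/round(s['width'],4)/" mv.py
python3 mv.py .66 .0065 .231 -2.136;python3 mv.py .66 .0065 .231 1.005|tail -1
```

```text
clock 0.15 pos [0.1509 0.5544 0.2306] F [-0.4  0.  -0.2] w 0.0855
tool x [-0.001 -0.001 -1.   ] y [-0.965  0.263  0.   ] z [ 0.263  0.965 -0.001] yaw_y 2.876 q6 [ 1.18  0.28  1.51  0.    1.36 -0.12]
shift cm [ 1.000e-02 -6.352e+01 -3.950e+01]
rotvec deg [-7.285e+01 -6.000e-02 -6.000e-02]
rotvec deg [ 1.0719e+02 -6.0000e-02  7.0000e-02]
```

```bash
python3 -m crank '[[0,-5,-3,10,0,0,0],[0,-10,-6,20,0,0,0],[0,-15,-9.3,30,0,0,0],[0,-20,-12.5,40,0,0,0],[0,-25,-15.5,50,0,0,0]]' 40; python3 mv.py .66 .0065 .231 1.005
```

```text
clock: 0.78
position: [0.3524, 0.338, 0.2312]
ee_rot: [0.691, -0.15, 0.691, 0.15]
contact_force: [-0.2, 0.9, 0.5]
width: -0.0
clock 0.775 pos [0.3524 0.338  0.2312] F [-0.2  0.9  0.5] w -0.0
tool x [ 0.  0. -1.] y [-0.414  0.91   0.   ] z [0.91  0.414 0.   ] yaw_y 1.998 q6 [0.62 0.14 1.68 0.   1.32 0.2 ]
shift cm [ 2.000e-02 -4.291e+01  1.428e+01]
rotvec deg [ 5.687e+01  1.000e-02 -1.000e-02]
```

```bash
python3 -m crank '[[0,-5.5,2,10,0,0,0],[0,-11,4,20,0,0,0],[0,-16.5,6,30,0,0,0],[0,-22,8,40,0,0,0],[0,-27.5,10,50,0,0,0]]' ; python3 mv.py .66 .0065 .231 1.005
```

```text
clock: 1.4
position: [0.5586, 0.1303, 0.2311]
ee_rot: [0.689, 0.157, 0.69, -0.156]
contact_force: [0.0, -0.0, 0.3]
width: 0.0003
clock 1.4 pos [0.5586 0.1303 0.2311] F [ 0.  -0.   0.3] w 0.0003
tool x [-0.  0. -1.] y [0.432 0.902 0.   ] z [ 0.902 -0.432 -0.   ] yaw_y 1.124 q6 [0.11 0.27 1.51 0.   1.36 0.55]
shift cm [-0.   -6.79 14.49]
rotvec deg [ 6.84 -0.03 -0.01]
```

```bash
python3 -m crank '[[0,-2.5,5,3,0,0,0],[0,-5,10,7,0,0,0],[0,-6.8,14.5,7,0,0,0],[0,-6.8,14.5,7,0,0,0]]' ; python3 mv.py .66 .0065 .1; python3 -c "
from h import *
d=grab('wrist','wrist1');print(d['eye']);grab('scene','scene1')"
```

```text
clock: 1.9
position: [0.6617, 0.0052, 0.2298]
ee_rot: [0.679, 0.197, 0.679, -0.198]
contact_force: [-0.9, 0.1, 0.1]
width: -0.0002
clock 1.9 pos [0.6617 0.0052 0.2298] F [-0.9  0.1  0.1] w -0.0002
tool x [-0.    -0.001 -1.   ] y [ 0.537  0.844 -0.001] z [ 0.844 -0.537  0.   ] yaw_y 1.004 q6 [-0.1   0.41  1.31 -0.    1.43  0.47]
shift cm [12.98  0.03 -0.21]
[0.70595619 0.07616318 0.37211651]
```

View pics/wrist1.png

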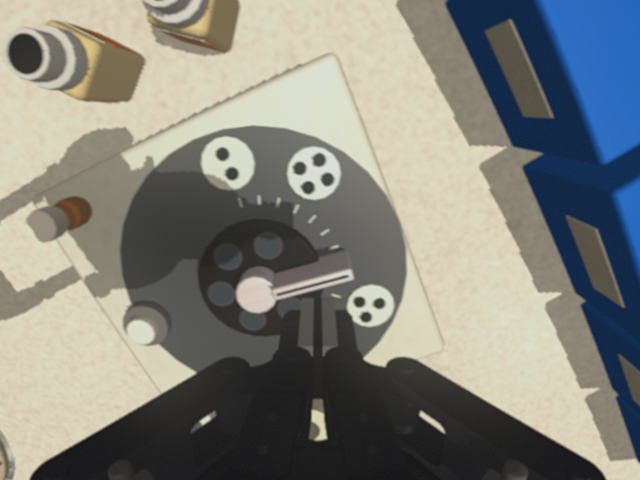

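View pics/scene1.png

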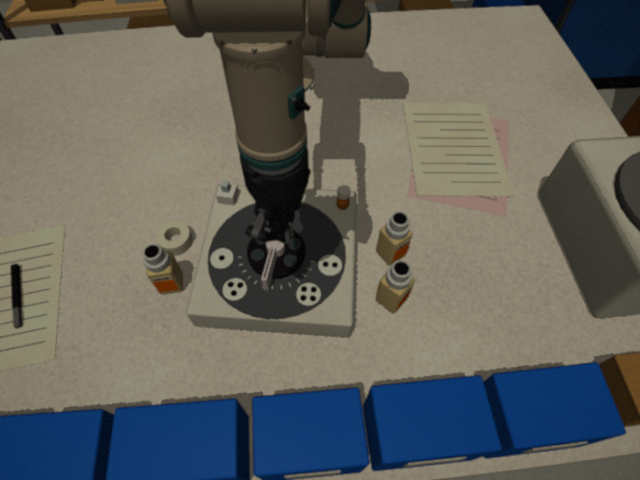

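```bash
cat >> fit.py <<'E'
    print('---')
    obs['wrist1']={'2':(228,163),'4':(314,173),'3':(370.5,306),'hub':(256.5,293),'key':(141.5,331)}
    for n in (['wrist1'],['scene0','side0','wrist1']):
        p,e=fit(n); print(n,p.round(4),e)
    ax=W(p,L['hub']);print('axis',ax,'key',W(p,L['key']))
    d=load('wrist1')
    for u,v in((350,272.5),(276,295)):
        q=atz(d,u,v,.121); w=q-ax; print(q,np.hypot(w[0],w[1]),np.arctan2(w[1],w[0])-p[2])
    print('TCPpix',proj(d,[.6617,.0052,.2298]),proj(d,[.66,.0065,.1]))
E
python3 fit.py|sed -n '/---/,$p'
python3 -c "
import cv2;i=cv2.imread('pics/wrist1.png')[130:370,110:410];cv2.imwrite('pics/c3.png',cv2.resize(i,None,fx=2.5,fy=2.5,interpolation=2))"
```

```text
---
['wrist1'] [ 0.5795 -0.0094 -0.1627] 1.8234497218624028
['scene0', 'side0', 'wrist1'] [ 0.5798 -0.0094 -0.1626] 1.597829239001328
axis [ 0.59460529 -0.01178264  0.113     ] key [0.48112308 0.00683962 0.093     ]
[ 0.66571911 -0.03080898  0.121     ] 0.07361506192402112 -0.09877576606356547
[ 0.61015549 -0.017095    0.121     ] 0.016432582109735194 -0.1665466173718516
TCPpix [319.29019853 315.72802356] [315.7624238  226.39864159]
```

View pics/c3.png

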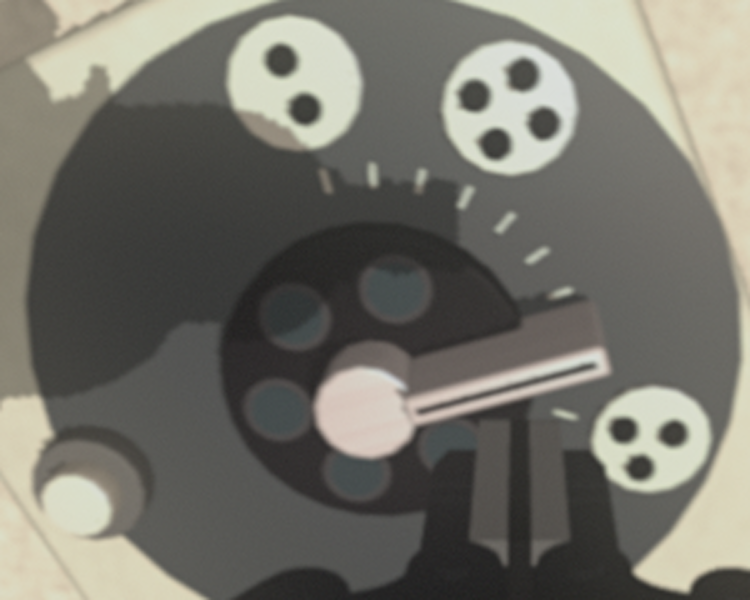

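```bash
python3 -m crank '[[5,0,-0.2,0,0,0,0],[9,0,-0.2,0,0,0,0],[11.5,0,-0.2,0,0,0,0],[12.9,0,-0.2,0,0,0,0],[12.9,0,-0.2,0,0,0,0]]' ; python3 - <<'E'
from h import *
d=grab('wrist','wrist2');cv2.imwrite('pics/c4.png',d['color'])
d=grab('side','side2');cv2.imwrite('pics/c5.png',cv2.resize(d['color'][140:310,190:410],None,fx=3.5,fy=3.5,interpolation=2))
# push targets: tab angle th(world); contact tool y=-11mm face; 
E
python3 mv.py .66 .0065 .1
```

```text
clock: 2.62
position: [0.6572, 0.0105, 0.1019]
ee_rot: [0.679, 0.196, 0.68, -0.196]
contact_force: [-0.4, -1.3, -0.1]
width: -0.0002
clock 2.725 pos [0.6587 0.01   0.1036] F [ 0.1  0.6 -0.3] w -0.0001
tool x [ 0.002 -0.    -1.   ] y [0.533 0.846 0.001] z [ 0.846 -0.533  0.002] yaw_y 1.009 q6 [-0.09  0.49  1.5   0.    1.15  0.47]
shift cm [ 0.36 -0.23  0.3 ]
```

View pics/c4.png

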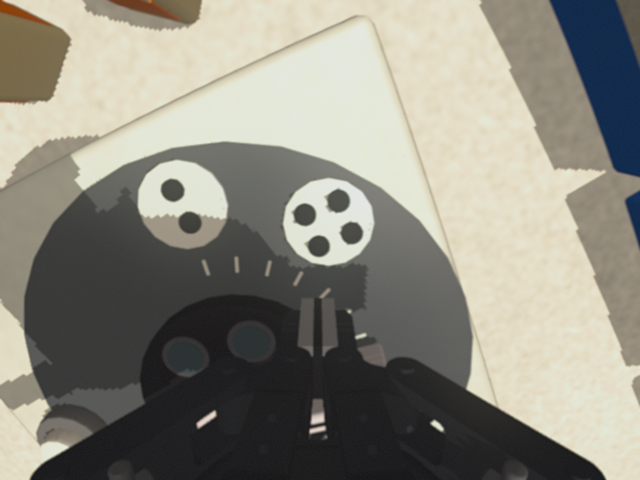

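View pics/c5.png

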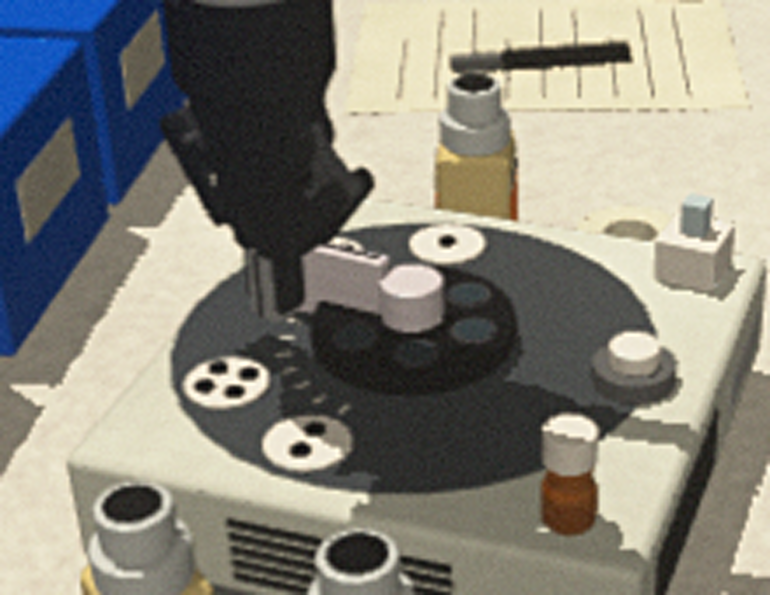

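```bash
cat > push.py <<'E'
from h import *
import sys
s=manip.get_state(); M=q2R(s['ee_rot']); pos=s['position']
print('clock',s['clock'],'pos',pos.round(4),'F',s['contact_force'].round(1))
ax=np.array([.5948,-.0118]); z=.101; off=.016
for th in map(float,sys.argv[1:]):
    u=np.array([np.cos(th),np.sin(th)]); n=np.array([-u[1],u[0]])
    p=np.r_[ax+.058*u+off*n,z]; a=th+np.pi/2
    y=np.array([np.cos(a),np.sin(a),0]);x=np.array([0,0,-1.]);T=np.column_stack([x,y,np.cross(x,y)])
    print(th,p.round(4),'sh',(M.T@(p-pos)*100).round(2),'rot',np.degrees(R.from_matrix(M.T@T).as_rotvec()).round(1))
E
python3 push.py -.2 -.27 -.35 -.43 -.5 -.57 -.64 -.7 -.75
```

```text
clock 2.725 pos [0.6587 0.01   0.1036] F [ 0.1  0.6 -0.3]
-0.2 [ 0.6548 -0.0076  0.101 ] sh [ 0.26 -1.7   0.61] rot [-20.7   0.1  -0. ]
-0.27 [ 0.655  -0.0119  0.101 ] sh [ 0.26 -2.05  0.85] rot [-16.7   0.1  -0. ]
-0.35 [ 0.6548 -0.0167  0.101 ] sh [ 0.26 -2.47  1.09] rot [-12.1   0.1  -0.1]
-0.43 [ 0.6542 -0.0214  0.101 ] sh [ 0.26 -2.9   1.29] rot [-7.6  0.1 -0.1]
-0.5 [ 0.6534 -0.0256  0.101 ] sh [ 0.26 -3.3   1.44] rot [-3.5  0.1 -0.1]
-0.57 [ 0.6523 -0.0296  0.101 ] sh [ 0.26 -3.7   1.57] rot [ 0.5  0.1 -0.1]
-0.64 [ 0.6509 -0.0336  0.101 ] sh [ 0.26 -4.11  1.66] rot [ 4.5  0.1 -0.1]
-0.7 [ 0.6495 -0.0369  0.101 ] sh [ 0.26 -4.46  1.72] rot [ 7.9  0.1 -0.1]
-0.75 [ 0.6481 -0.0396  0.101 ] sh [ 0.26 -4.76  1.75] rot [10.8  0.1 -0.1]
```

```bash
python3 -m crank '[[0,-0.6,0.6,-8,0,0,0],[0,-1.4,0.8,-14,0,0,0],[0,-2.2,1,-14,0,0,0],[0,-2.7,1.2,-10,0,0,0],[0,-3.3,1.4,-4,0,0,0]]' ; python3 push.py -.64 -.7 -.75; python3 -c "
from h import *
d=grab('side','side3');cv2.imwrite('pics/c6.png',cv2.resize(d['color'][140:310,190:410],None,fx=3.5,fy=3.5,interpolation=2))"
```

```text
clock: 3.35
position: [0.6542, -0.0256, 0.1039]
ee_rot: [0.687, 0.175, 0.684, -0.174]
contact_force: [1.7, 1.9, 0.6]
width: -0.0001
clock 3.35 pos [ 0.6542 -0.0256  0.1039] F [1.7 1.9 0.6]
-0.64 [ 0.6509 -0.0336  0.101 ] sh [ 0.29 -0.86  0.09] rot [ 8.1  0.2 -0.2]
-0.7 [ 0.6495 -0.0369  0.101 ] sh [ 0.29 -1.22  0.13] rot [11.6  0.2 -0.2]
-0.75 [ 0.6481 -0.0396  0.101 ] sh [ 0.29 -1.52  0.14] rot [14.4  0.2 -0.2]
```

View pics/c6.png

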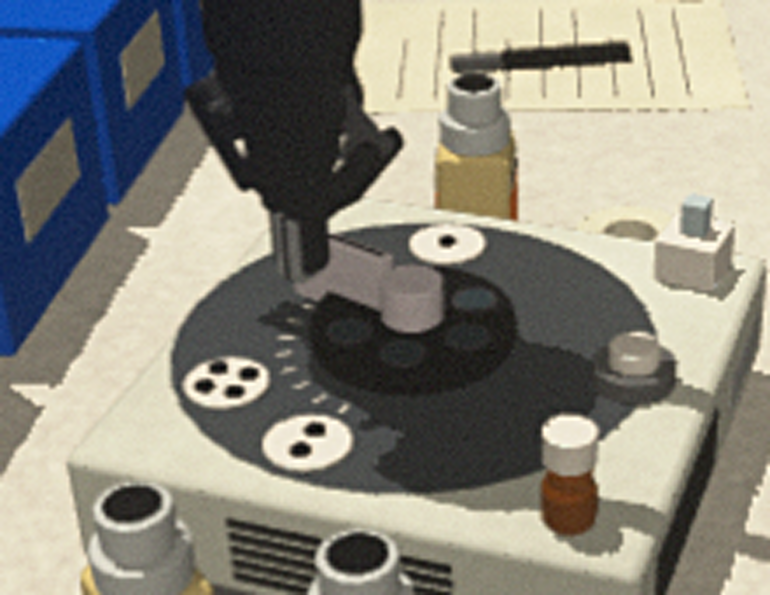

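```bash
python3 -m crank '[[0,-0.4,0,4,0,0,0],[0,-0.8,0.1,8,0,0,0],[0,-1.2,0.1,11.5,0,0,0],[0,-1.55,0.1,14.5,0,0,0],[0,-1.55,0.1,14.5,0,0,0]]' ; python3 push.py -.8 -.8626; python3 -c "
from h import *
d=grab('side','side4');a=cv2.resize(d['color'][170:280,230:390],None,fx=4.9,fy=2.7,interpolation=2)
d=grab('scene','scene4');b=cv2.resize(d['color'][215:320,200:350],None,fx=5.2,fy=2.8,interpolation=2)[:,:784]
cv2.imwrite('pics/c7.png',np.vstack([a[:297,:780],b[:,:780]]))"
```

```text
clock: 4.03
position: [0.6472, -0.0401, 0.1035]
ee_rot: [0.66, 0.258, 0.657, -0.257]
contact_force: [2.1, 0.5, 0.6]
width: 0.0002
clock 4.025 pos [ 0.6472 -0.0401  0.1035] F [2.1 0.5 0.6]
-0.8 [ 0.6467 -0.0423  0.101 ] sh [ 0.25 -0.19  0.11] rot [ 3.1  0.1 -0.1]
-0.8626 [ 0.6447 -0.0454  0.101 ] sh [ 0.25 -0.56  0.18] rot [ 6.7  0.1 -0.1]
```

View pics/c7.png

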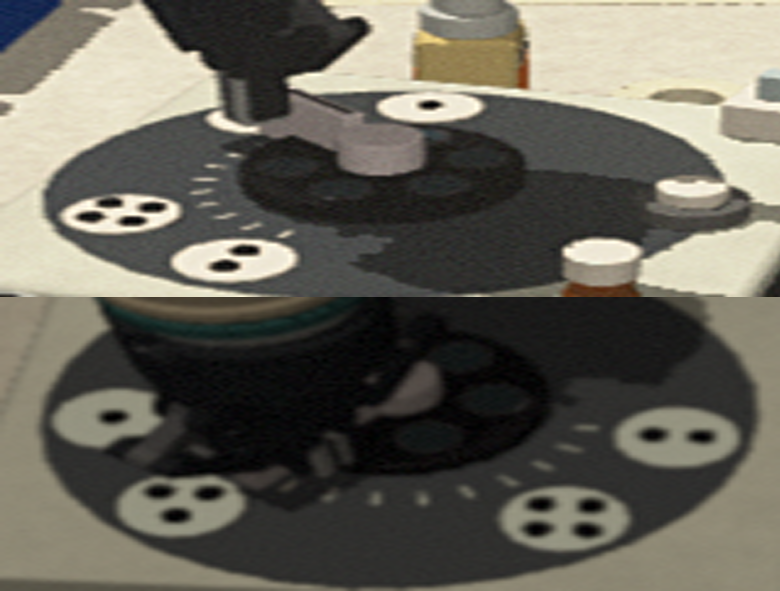

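```bash
python3 -m crank '[[0,-0.2,0,3,0,0,0],[0,-0.4,0.1,5,0,0,0],[0,-0.4,0.1,5,0,0,0],[0,0.8,0.1,5,0,0,0],[0,2.5,0,5,0,0,0]]'; python3 -m crank '[[-3,1,0,0,0,0,0],[-8,3,0,0,0,0,0],[-12,6,0,0,0,0,0],[-12,6,0,0,0,0,0]]' ; python3 - <<'E'
from h import *
d=grab('wrist','w5');cv2.imwrite('pics/w5v.png',d['color']);d=grab('scene','s5');cv2.imwrite('pics/s5v.png',cv2.resize(d['color'][175:340,180:365],None,fx=4,fy=3.6,interpolation=2))
d=grab('side','d5');cv2.imwrite('pics/d5v.png',cv2.resize(d['color'][190:310,210:410],None,fx=4,fy=4,interpolation=cv2.INTER_CUBIC))
E
```

```text
clock: 4.75
position: [0.6627, -0.0212, 0.1019]
ee_rot: [0.646, 0.286, 0.647, -0.286]
contact_force: [0.7, -0.0, -1.1]
width: 0.0001
clock: 5.25
position: [0.7108, 0.0211, 0.2261]
ee_rot: [0.65, 0.286, 0.644, -0.284]
contact_force: [-0.4, 0.5, 0.1]
width: -0.0
```

View pics/w5v.png

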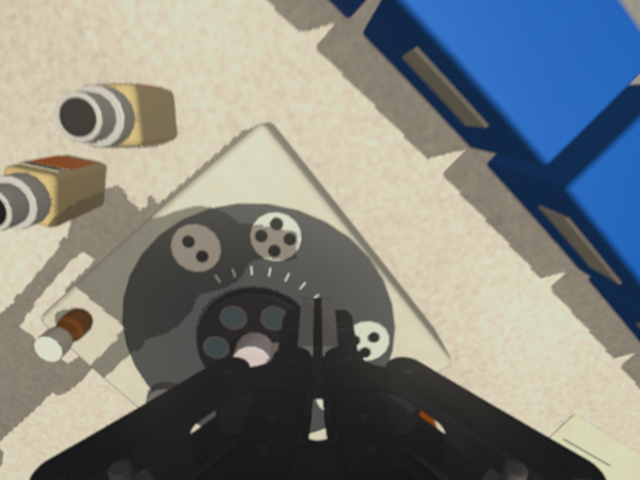

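View pics/s5v.png

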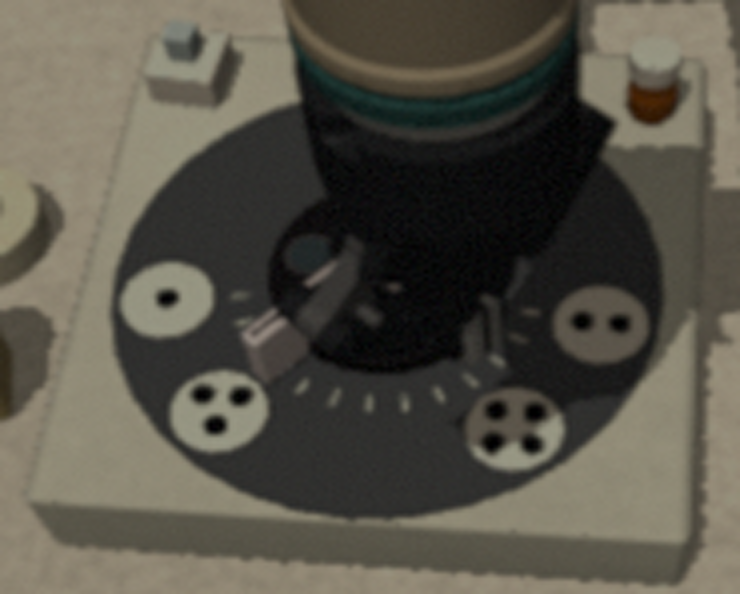

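View pics/d5v.png

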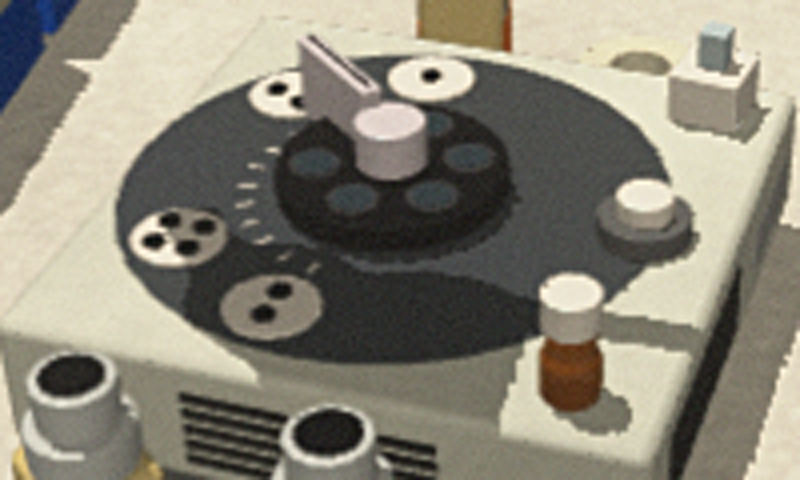

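```bash
python3 -m crank '[[0,-5,0,0,0,0,0],[0,-10,0,0,0,0,0],[0,-15,0,0,0,0,0],[0,-18,0,0,0,0,0],[0,-18,0,0,0,0,0]]' ; python3 - <<'E'
from h import *
d=grab('wrist','w6');cv2.imwrite('pics/w6v.png',cv2.resize(d['color'][100:400,100:500],None,fx=2,fy=2,interpolation=2))
E
```

```text
clock: 6.02
position: [0.5711, -0.1035, 0.2209]
ee_rot: [0.645, 0.287, 0.648, -0.287]
contact_force: [0.6, 0.3, 0.6]
width: 0.0002
```

View pics/w6v.png

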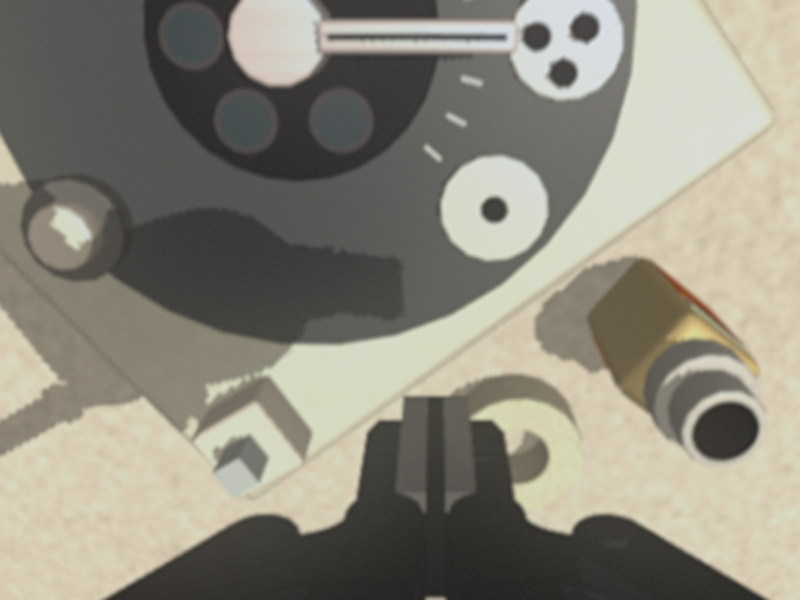

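```bash
python3 - <<'E'
from h import *
d=load('w6');cv2.imwrite('pics/w6b.png',cv2.resize(d['color'][0:260,60:480],None,fx=1.9,fy=1.9,interpolation=2)); print(d['eye'])
E
```

```text
[ 0.63310745 -0.04738528  0.36302932]
```

View pics/w6b.png

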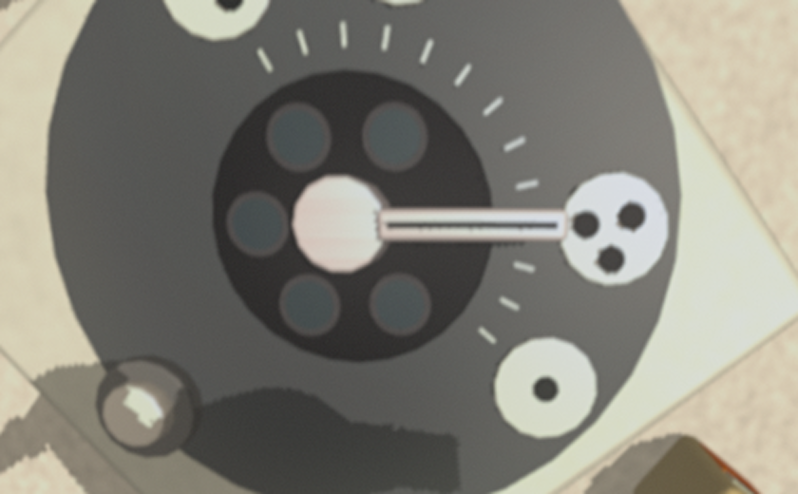

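```bash
cat > ang.py <<'E'
from fit import *
def go(tag,o,tab,sc,ox,oy):
    L['disc']=[.015,0,.091]
    obs[tag]={k:(ox+u/sc,oy+v/sc) for k,(u,v) in o.items()}
    d=load(tag)
    p,e=fit([tag]); print('fit',p.round(4),e)
    ax=W(p,L['hub'])
    pts=[atz(d,ox+u/sc,oy+v/sc,.121) for u,v in tab]
    w=pts[1]-pts[0]; print('line ang local',np.arctan2(w[1],w[0])-p[2])
    for q in pts: w=q-ax; print('pt',np.hypot(w[0],w[1]),np.arctan2(w[1],w[0])-p[2])
    # direct: label 3 vs disc/hub, from rays
    l3=atz(d,*obs[tag]['3'],.078)
    for k in('hub','disc'):
        a=atz(d,*obs[tag][k],L[k][2]); w=l3-a; print(k,'->L3 ang',np.arctan2(w[1],w[0]),'dist',np.linalg.norm(w[:2]))
    w=pts[1]-pts[0]; print('line world',np.arctan2(w[1],w[0]))
    print('key',W(p,L['key']))
E
python3 - <<'E'
from ang import *
go('w6',{'3':(615,229),'1':(545.5,388),'hub':(340,224),'disc':(352.5,216),'key':(133,417)},[(387,224.5),(556,226)],1.9,60,0)
E
```

```text
fit [ 0.5805 -0.0099 -0.1648] 2.87682380679351
line ang local -0.6808559453129188
pt 0.0172914295311286 -0.7020472422782198
pt 0.0718953385121052 -0.6859522698737883
hub ->L3 ang -0.8628078776532819 dist 0.0977465466712806
disc ->L3 ang -0.8866612803447167 dist 0.09759172039275824
line world -0.8456924993703995
key [0.48186274 0.00646444 0.093     ]
```

```bash
python3 - <<'E'
from ang import *
d=load('w6'); g=cv2.cvtColor(d['color'],cv2.COLOR_BGR2GRAY)
def ell(cx,cy,r,th,inv=False):
    x0,y0=int(cx-r),max(0,int(cy-r)); c=cv2.resize(g[y0:int(cy+r),x0:int(cx+r)],None,fx=8,fy=8,interpolation=2)
    m=(c<th if inv else c>th).astype(np.uint8)
    cs,_=cv2.findContours(m,cv2.RETR_EXTERNAL,cv2.CHAIN_APPROX_NONE); k=max(cs,key=cv2.contourArea)
    e=cv2.fitEllipse(cv2.convexHull(k)); return (x0+(e[0][0]+.5)/8-.5,y0+(e[0][1]+.5)/8-.5),np.array(e[1])/8
print(ell(347,204,32,160)); print(ell(383.7,120.5,30,150)); print('hub',ell(239,118,26,140))
# dark dots of label3: centroid
x0,y0=360,95; c=g[95:146,366:412]
# line pixels: darkest row centroid per column between tab columns
for u in range(268,352,8):
    col=255-g[108:132,u].astype(float); 
    # edges of bright tab
    prof=g[105:135,u].astype(float); b=np.where(prof>130)[0]; print(u,105+b.min(),105+b.max(),end=' | ')
E
```

```text
((346.8097953796387, 203.56019592285156), array([52.25951004, 53.92118073]))
((382.4146957397461, 119.65414047241211), array([58.47821045, 60.4693222 ]))
hub ((239.00000953674316, 117.2336597442627), array([49.2968483 , 51.44604874]))
268 110 125 | 276 110 125 | 284 110 125 | 292 110 125 | 300 110 125 | 308 110 125 | 316 110 125 | 324 110 125 | 332 110 125 | 340 110 126 | 348 110 126 |
```

```bash
python3 mv.py .4815 .0067 .16
```

```text
clock 6.075 pos [ 0.5726 -0.1027  0.2211] F [0.2 0.5 0.7] w -0.0001
tool x [-0.002  0.001 -1.   ] y [ 0.741  0.671 -0.001] z [ 0.671 -0.741 -0.003] yaw_y 0.736 q6 [-0.3   0.29  1.51  0.    1.35  0.54]
shift cm [  6.14   0.59 -14.21]
```

```bash
python3 -m crank '[[0,0.2,-4,0,0,0,0],[0,0.4,-9,0,0,0,0],[0,0.6,-14.2,0,0,0,0],[0,0.6,-14.2,0,0,0,0]]';python3 mv.py .4815 .0067 .11; python3 - <<'E'
from h import *
d=grab('wrist','w7');grab('scene','s7');grab('side','d7')
E
```

```text
clock: 6.58
position: [0.4805, 0.01, 0.2217]
ee_rot: [0.646, 0.285, 0.648, -0.285]
contact_force: [0.0, -1.4, 0.6]
width: -0.0002
clock 6.575 pos [0.4805 0.01   0.2217] F [ 0.  -1.4  0.6] w -0.0002
tool x [-0.003  0.002 -1.   ] y [ 0.737  0.676 -0.001] z [ 0.676 -0.737 -0.003] yaw_y 0.742 q6 [-0.13  0.14  1.71  0.    1.29  0.7 ]
shift cm [11.17 -0.14  0.35]
```

View pics/w7.png

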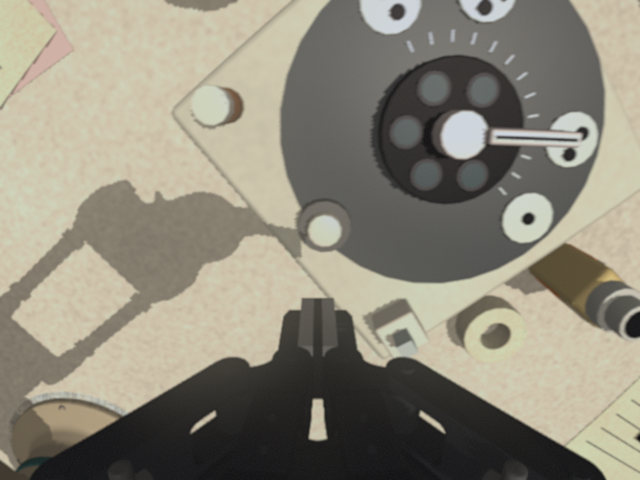

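View pics/s7.png

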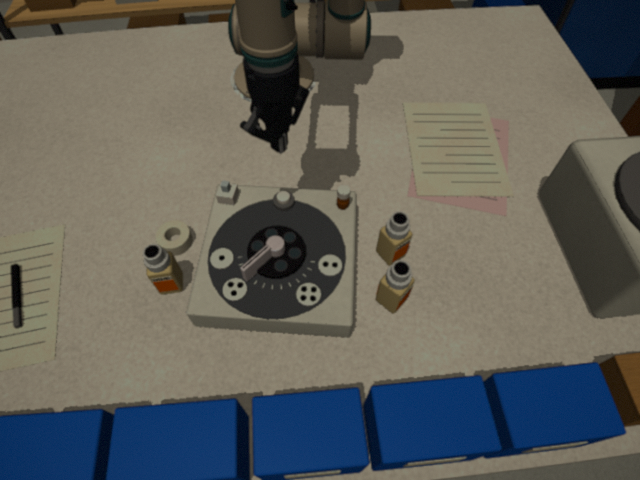

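```bash
python3 - <<'E'
from h import *
a=cv2.resize(load('s7')['color'][225:305,200:340],None,fx=5.5,fy=5.5,interpolation=2);cv2.imwrite('pics/a.png',a)
b=cv2.resize(load('w7')['color'][0:250,360:620],None,fx=2.4,fy=2.4,interpolation=2);cv2.imwrite('pics/b.png',b)
E
```

```text
(no output)
```

View pics/a.png

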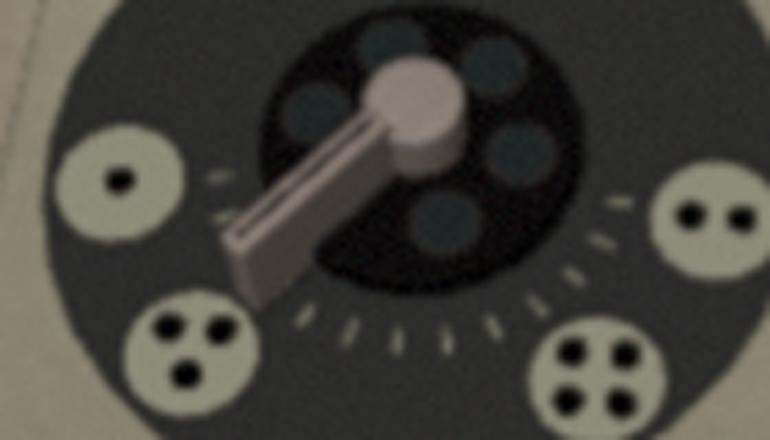

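View pics/b.png

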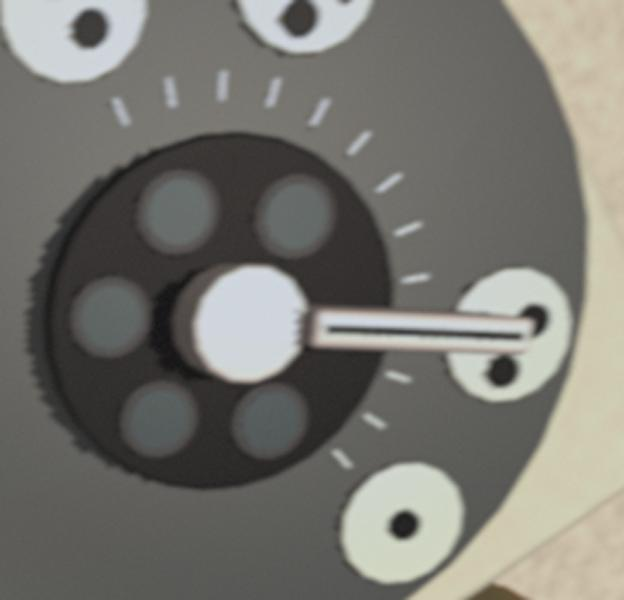

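```bash
python3 - <<'E'
from ang import *
go('s7',{'1':(120,183),'3':(191,353),'4':(597,380),'2':(715,220),'hub':(414,100),'disc':(422,153)},[(378,122),(236,238)],5.5,200,225)
go('w7',{'3':(511,335),'1':(402,523),'hub':(252,324),'disc':(219,311)},[(330,328),(523,337)],2.4,360,0)
E
```

```text
fit [ 0.5827 -0.0094 -0.1656] 2.6228099499548705
line ang local -0.7117064549022802
pt 0.01524992766151402 -0.6207092457142982
pt 0.07205384966613489 -0.6924726185080383
hub ->L3 ang -0.8657918047084304 dist 0.09822476075597597
disc ->L3 ang -0.921072716880973 dist 0.09457945073680799
line world -0.8773147604131243
key [0.48405088 0.00707249 0.093     ]
fit [ 0.5808 -0.0099 -0.1705] 2.0135337841929015
line ang local -0.6759015371578563
pt 0.018691951738583967 -0.7162214344020855
pt 0.07323904004697225 -0.6861893109680463
hub ->L3 ang -0.8636295899785701 dist 0.09819246485864658
disc ->L3 ang -0.8856237667192841 dist 0.10024072356136984
line world -0.8463812028568336
key [0.48222572 0.00710493 0.093     ]
```

```bash
python3 -m crank '[[5,0,0,0,0,0,0],[9,-0.1,0.1,0,0,0,0],[11.2,-0.1,0.1,0,0,0,0],[11.7,-0.1,0.1,0,0,0,0],[11.7,-0.1,0.1,0,0,0,0]]';python3 mv.py .482 .007 .087; python3 - <<'E'
from h import *
a=cv2.resize(grab('side','d8')['color'][170:290,290:420],None,fx=5,fy=5,interpolation=2);cv2.imwrite('pics/a.png',a)
cv2.imwrite('pics/b.png',grab('wrist','w8')['color'])
s=manip.get_state();print(s['position'],s['contact_force'])
E
```

```text
clock: 7.35
position: [0.4839, 0.0049, 0.1053]
ee_rot: [0.647, 0.286, 0.646, -0.286]
contact_force: [-0.2, 0.7, -0.2]
width: -0.0002
clock 7.35 pos [0.4839 0.0049 0.1053] F [-0.2  0.7 -0.2] w -0.0002
tool x [ 0.  0. -1.] y [0.74  0.672 0.   ] z [ 0.672 -0.74   0.   ] yaw_y 0.737 q6 [-0.13  0.25  1.89  0.    1.    0.7 ]
shift cm [ 1.83 -0.   -0.29]
[0.48421351 0.00503235 0.10620727] [-0.11191868  0.87772481 -0.16764067]
```

View pics/a.png

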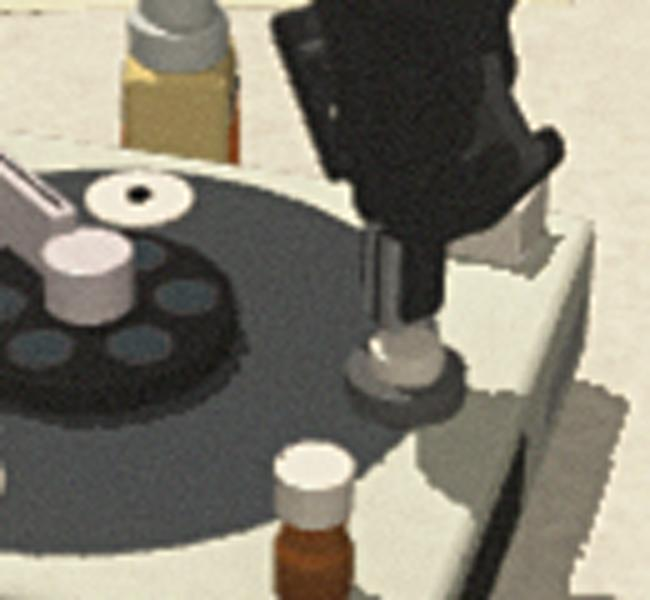

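View pics/b.png

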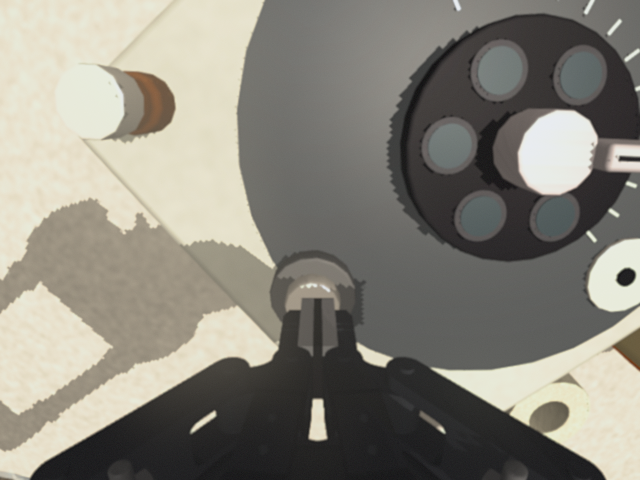

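```bash
python3 - <<'E'
from h import *
d=load('d8'); 
for z in(.093,.105): print(proj(d,[.482,.007,z]),proj(d,[.484,.005,z]))
d=load('w8'); print(proj(d,[.482,.007,.093]),proj(d,[.484,.005,.105]),proj(d,[.482,.007,.105]))
E
```

```text
[370.86474542 239.91723132] [369.79695775 239.17905478]
[371.09448791 233.97025259] [370.01742094 233.23964797]
[312.3209101  301.35270627] [318.54017309 314.36806281] [311.98002501 314.64314451]
```

```bash
python3 -m crank '[[0.5,0,-0.25,0,0,0,0],[1.0,0,-0.25,0,0,0,0],[1.4,0,-0.25,0,0,0,0],[1.7,0,-0.25,0,0,0,0],[1.7,0,-0.25,0,0,0,0]]'
```

```text
clock: 8.07
position: [0.4815, 0.0074, 0.0908]
ee_rot: [0.647, 0.286, 0.646, -0.286]
contact_force: [-4.0, 0.8, 20.3]
width: -0.0003
```

```bash
python3 - <<'E'
from h import *
a=cv2.resize(grab('side','d9')['color'][200:270,330:410],None,fx=8,fy=8,interpolation=2);cv2.imwrite('pics/a.png',a)
s=manip.get_state();print(s['position'],s['contact_force'])
E
```

```text
[0.48146291 0.0073988  0.090765  ] [-5.13965261  0.86265202 20.94559676]
```

View pics/a.png

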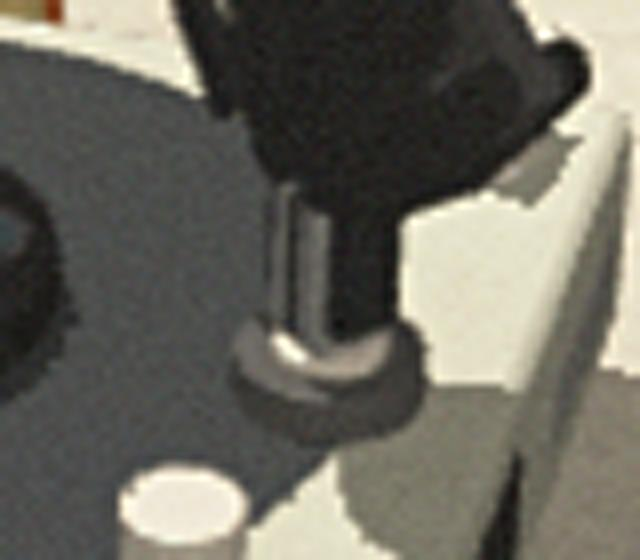

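```bash
python3 -m crank '[[0.1,0,0,0,0,0,0],[0.1,0,0,0,0,0,0]]'; python3 -m crank '[[-0.5,0,0,0,0,0,0],[-1.5,0,0,0,0,0,0],[-5,0,0,0,0,0,0],[-11,0,0,0,0,0,0],[-11,-2,0,0,0,0,0]]'; python3 -m crank '[[0,-5,0,0,0,0,0],[0,-10,0,0,0,0,0],[0,-10,0,0,0,0,0]]'; python3 - <<'E'
from h import *
a=cv2.resize(grab('side','d10')['color'][170:290,210:410],None,fx=4,fy=4,interpolation=2);cv2.imwrite('pics/a.png',a)
grab('wrist','w10')
grab('scene','s10')
E
```

```text
clock: 8.38
position: [0.4815, 0.0074, 0.0906]
ee_rot: [0.647, 0.286, 0.646, -0.286]
contact_force: [-6.0, 1.3, 26.8]
width: 0.0002
clock: 9.0
position: [0.4703, -0.0066, 0.2016]
ee_rot: [0.651, 0.287, 0.643, -0.285]
contact_force: [-0.1, -0.6, -0.0]
width: 0.0001
clock: 9.38
position: [0.3889, -0.0746, 0.1962]
ee_rot: [0.645, 0.287, 0.647, -0.288]
contact_force: [-0.2, 0.9, -0.9]
width: -0.0001
```

View pics/a.png

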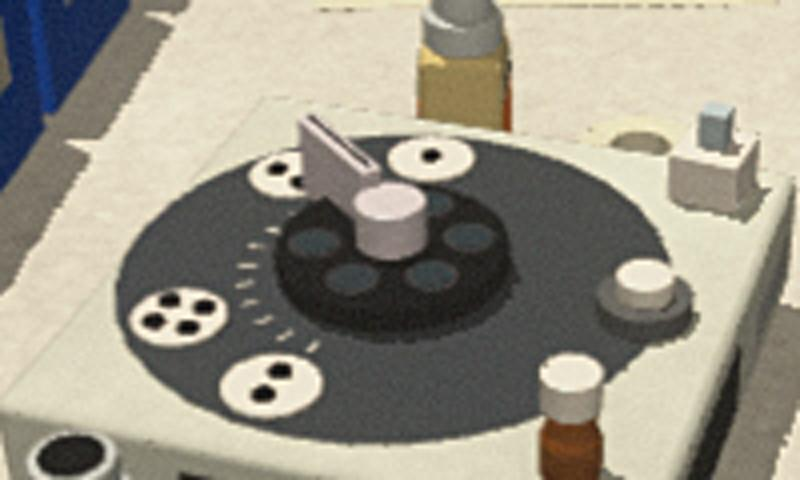

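View pics/s10.png

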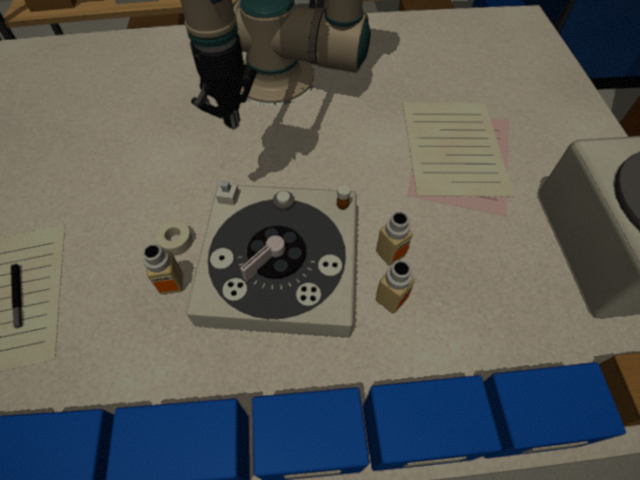

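```bash
python3 - <<'E'
from h import *
for t in('d9','d10'):
    d=load(t)
    print(t)
    for v in range(236,256): print(v,[int(round(1000*atd(d,u,v)[2])) for u in range(358,385,2)])
E
```

```text
d9
236 [76, 75, 75, 103, 106, 109, 108, 110, 110, 109, 107, 74, 75, 76]
237 [75, 76, 76, 101, 105, 108, 103, 108, 106, 106, 106, 75, 75, 76]
238 [75, 75, 76, 99, 103, 104, 103, 106, 106, 104, 104, 75, 75, 76]
239 [76, 74, 87, 97, 99, 103, 101, 105, 104, 104, 102, 75, 73, 74]
240 [76, 75, 87, 93, 98, 102, 101, 103, 102, 100, 98, 86, 73, 75]
241 [77, 561, 88, 90, 97, 98, 99, 101, 102, 97, 87, 88, 74, 74]
242 [76, 87, 87, 91, 93, 96, 94, 100, 93, 92, 89, 87, 84, 74]
243 [74, 85, 87, 90, 89, 97, 94, 93, 90, 91, 87, 88, 86, 74]
244 [75, 87, 87, 88, 92, 91, 93, 90, 91, 91, 87, 86, 87, 75]
245 [76, 87, 86, 87, 88, 90, 89, 90, 89, 89, 88, 88, 87, 76]
246 [75, 85, 87, 86, 86, 88, 88, 89, 88, 88, 87, 87, 86, 74]
247 [76, 86, 85, 86, 87, 86, 87, 87, 87, 87, 86, 87, 85, 75]
248 [75, 83, 84, 86, 88, 88, 87, 87, 86, 87, 87, 85, 81, 75]
249 [75, 81, 85, 86, 85, 86, 87, 87, 86, 88, 85, 83, 79, 75]
250 [74, 79, 80, 84, 85, 86, 85, 86, 86, 85, 85, 82, 78, 75]
251 [75, 77, 80, 82, 83, 83, 85, 84, 84, 84, 81, 78, 74, 73]
252 [74, 74, 78, 80, 81, 82, 82, 82, 82, 80, 80, 78, 75, 74]
253 [76, 75, 76, 79, 7
[... 684 characters left out ...]
, 92, 91, 91, 86, 87, 85, 75]
245 [76, 88, 87, 87, 88, 90, 91, 90, 89, 89, 86, 88, 85, 75]
246 [76, 86, 88, 87, 87, 87, 90, 89, 88, 87, 86, 86, 86, 74]
247 [74, 85, 87, 86, 86, 86, 86, 88, 87, 87, 88, 85, 83, 76]
248 [75, 83, 84, 87, 86, 87, 86, 88, 85, 87, 86, 86, 82, 76]
249 [75, 81, 82, 86, 87, 87, 88, 87, 87, 85, 85, 84, 79, 73]
250 [74, 78, 81, 84, 83, 85, 85, 86, 86, 86, 83, 81, 77, 75]
251 [74, 78, 78, 82, 83, 84, 86, 84, 84, 83, 81, 79, 75, 74]
252 [76, 76, 77, 80, 81, 82, 82, 82, 82, 80, 79, 76, 74, 77]
253 [75, 75, 76, 77, 80, 79, 80, 81, 81, 76, 77, 75, 74, 76]
254 [76, 74, 75, 77, 78, 78, 77, 77, 78, 77, 74, 75, 74, 74]
255 [75, 77, 75, 75, 76, 75, 78, 77, 75, 76, 74, 75, 74, 74]
```

```bash
python3 - <<'E'
from h import *
for t in('side0','d7','d10'):
    d=load(t); print(t,[round(1000*np.mean([atd(d,u,v)[2] for u in range(367,376)]),1) for v in (238,239,240,241)])
d=load('w10');cv2.imwrite('pics/a.png',d['color'])
a=load('s7')['color'][225:305,200:340].astype(int);b=load('s10')['color'][225:305,200:340].astype(int);print(np.abs(a-b).mean(), np.abs(a-b).max())
E
```

```text
side0 [np.float64(96.7), np.float64(96.7), np.float64(97.2), np.float64(96.1)]
d7 [np.float64(96.4), np.float64(97.0), np.float64(96.9), np.float64(96.7)]
d10 [np.float64(148.4), np.float64(96.9), np.float64(97.2), np.float64(97.0)]
1.8020535714285715 14
```

View pics/a.png

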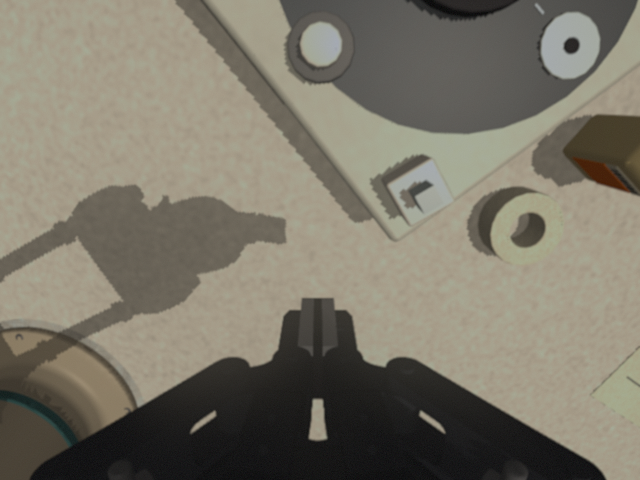

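```bash
python3 -c "
from rig import manip
print(manip.sign_off())"
```

```text
the job is handed in; nothing more can be done
None
```

I pushed the turret tab round with the closed fingertips until it points at the three-dot label. I then pressed the read key down to a hard stop, let it spring back, and moved the arm clear. I handed the job in at about 9.5 s on the robot's clock.

- **Tab:** It sits at about −0.69 rad against the target of −0.70, which is about 1 mm at the label. The tab's outer end gave −0.686, −0.692 and −0.686 in three views. The slope of its dark line was less consistent, at −0.68, −0.71 and −0.68. Camera views before and after the key press show no sign that the tab moved.
- **Key:** It stopped solidly, and pushing the last 1 mm only raised the force from 20 to 27 N. The camera's depth readings put its top at about 90.5 mm when pressed, and at about 97 mm both before and after.
- **Disagreement on key height:** The key's top reads about 3.5 mm higher than the 93 mm you gave, so it was not quite level with its housing when pressed. The travel still matches 6 mm, and I took the hard stop as fully down.
- **Other things:** The bottles, label roll, vial and cuvette block look unmoved in the final pictures; I did not measure them.

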